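# Load a block into the drilling jig until the gravity catch falls behind it

### The job

Put the loose aluminium block lengthwise into the mouth of the drilling jig and slide it in along the guides so that its own front edge lifts the hinged catch, on against the spring stop until the catch drops down behind it, then let go so that the catch alone holds it. Push gently (20 N is plenty at the stop), do not touch the jig with the gripper, and leave the hammer, the disc and the try square where they are.

Things in the scene. Friction and masses are not known exactly. Their poses are not given: they have to be found in the camera images.
- block: The plain sawn aluminium block, the only rectangular block lying loose on the bench: 80 mm long (its x), 60 mm wide (its y), 32 mm high (its z), 0.3 to 0.55 kg. Origin at the centre of its underside. Both ends are alike. Easily gripped across its 60 mm width.
- jig: The drilling jig, screwed to the bench: dark plate 330 x 130 mm with guides and a grey head. Origin on the bench surface; +x is the way in for the block, y to the left of that, z up. Lengths below are mm in this frame. Plate: x -165 to 165, y -65 to 65, top at z 8; the block slides on it, with 2 to 4 N of friction. In front of the mouth (x -165 to -72) it is bare, room to set the block down.
- jig_mouth (a point): Point on the plate's top where the straight guides begin (jig x -40, y 0, z 8). Two low steel guides, 10 mm thick, tops at z 18, run from here to x 105, inner faces at y -31.25 and 31.25 (block plus 1.25 mm a side). Before it, x -40 back to -72, they flare out to about y -41 and 41: the mouth.
- jig_home (a point): Fixed point on the plate, x 60, y 0, z 8: where the block's origin rests when caught, if the head stands at its middle setting. The grey head (catch, bridge, stop) is clamped up to 18 mm either way along x; the shift is not reported, must be seen or felt, and moves all x given for head parts. Bridge with two bushes: x 75 to 105, underside z 44, top z 58.
- jig_stop (a point): Fixed point (x 106.5, y 0, z 24) in the solid stop face at the middle setting. Ahead of it sticks out 12.5 mm of a round 18 mm spring plunger: 4 N when touched, 0.4 N more per mm. The catch falls once the block's rear is 3.5 mm beyond the caught position; 3 mm further the block hits the solid face. Let go, the plunger presses it back onto the catch.
- catch (a joint): Hinged steel bar, 62 x 12 x 8 mm, in the lane y 16 to 28; slopes from its axle (x -36, z 58) down to a nose at x 20, z 25. Axle (hub 16 mm across) bars the way from above over y 13 to 59; its post: x -44 to -28, y 44 to 56, top z 68. 0 = down, grows as the nose rises, 0.27 rad when riding on the block. Swings freely, falls by its weight. The block's rear at y below 10 stays free to push.
- hammer: Bystander: hammer lying on the bench, leave alone. Origin under its middle.
- disc: Bystander: flat aluminium disc, 120 mm diameter, 28 mm high, leave alone. Origin at centre of underside.
- square: Bystander: try square with black 100 x 22 x 18 mm stock and 160 mm steel blade, leave alone. Origin under the middle of the stock.
Mind the look-alikes: they are no part of the job. Leave any brown look-alike of the block alone.

How it is judged:
By the outcome, as a careful person would: the job done as asked, in the order asked, and still so for the second after the job is handed in, with the robot touching nothing.
It also fails if it takes over 67 s, if anything falls off the work surface, if the arm or the gripper's body presses on something with over 40 N, if the wrist force passes 120 N, or if a joint passes its speed limit or range.

### The arm

A 6-joint arm with a two-finger parallel gripper is mounted at the origin on the work surface. World frame = base frame: x ahead of the robot, y to its left, z up, the work surface at z = 0. Lengths are in m, angles in degrees, forces in N, time in s.
With the tool pointing down it reaches from about 0.375 to 0.975 m from the base axis. Payload 3.8 kg.
Tool frame: the origin (TCP) lies at the very end of the fingers, on their centre line; the grasp point (between the pads) lies 19 mm behind it; y points along the fingers, z is the direction in which the jaws open and shut, and the axes are right-handed (so a half turn about y gives the same grasp; the last joint's range is limited). The gripper opens to 85 mm and grips with 20 to 120 N. Pads are 22 mm wide; open, the fingers measure 114 mm over their backs; the gripper's body (76 mm by 85 mm) begins 54 mm behind the grasp point. The pads swing forward as they close: fully open they stand 13 mm farther back than shut.
Start: joints at [66.068, 15.12, 91.902, -0, 72.978, -2.114], TCP at [0.251, 0.627, 0.231] pointing down, gripper open.
Joint ranges: [-150.88, 150.88], [-54.13, 125.18], [17.81, 147.31], [-75.09, 255.09], [0, 152.58], [-146.25, 146.25]. Speed limits (degrees/s): [147.25, 147.25, 180, 180, 180, 180].

### API

Orientations are given as [roll, pitch, yaw] about the fixed x, y, z axes, in that order (R = Rz(yaw) Ry(pitch) Rx(roll)).
In Python, from station import r gives the robot as it stands. The module is installed in compiled form; this text tells all that it offers.
- The arm moves only by the shell command python3 -m inch 'ROWS' [FORCE]. ROWS is JSON, a list of rows, each a list of 7 numbers: the turn, a rotation vector about the tool's x, y, z scaled (see below), then the shift along the tool's x, y, z scaled (see below), then the opening, from -1 (shut) to 1 (fully open). A call has 1 to 8 rows; each row is the pose to reach, as a shift and turn from the pose commanded when the call began, along the tool's axes at that moment; what a row does not reach only later rows make up. The controller multiplies each number of a shift by 200 mm and each number of a turn by 90 degrees. A row lasts 1/10 s, in which the tool goes at most 50 mm and 8.59 degrees, less where a joint would pass 70% of its speed; a pose out of reach is approached as far as the arm can. A call with a number of a shift or a turn outside -1 to 1 is refused whole. A call with a gripper value outside its range is refused whole. The fingers move at their own pace and stop on an object; FORCE is the grip in N (left out, the last holds). Time passes only in rows, so rows that repeat a pose let the fingers close. It gives the time, the measured TCP pose, the force and the opening at its end, in the units of the state.
- r.state(): the state, without advancing time (a new reading comes with each control period).
- r.read_camera(name): name is "scene" or "top" or "wrist"; returns a dict with "color" (384x512x3 uint8, blue, green, red), "range_z" (384x512 float32, m along the optical axis (not along the pixel's ray), 0 where there is no reading), "fovy" (degrees; the focal length in pixels is half the picture's height over the tangent of half this angle, whatever the lens; pixels are square), "cx", "cy" (the principal point, pixels), "position" and "rotation" of the camera in the world; the wrist camera has in their place "T_tool_cam" (4x4, takes a point from camera to tool coordinates, whose origin is the TCP and whose axes are the tool frame's). Camera axes: x right, y down, z forward; pixel columns grow to the right and rows downward; lengths in m; the calibration is good to about 2 mm. The wrist camera is an equidistant fisheye: a pixel r from the principal point sees the ray r / f radians off the axis. A picture is of the moment at which its call begins: read the wrist's pose just before it.
- r.close_job(): hands the job in, once; it reports no verdict.
The state is a dict: "t": time; "qpos": joint angles; "dq": joint speeds; "tau": joint torques, N m; "eef_pos": TCP position; "orientation": TCP orientation; "force": force on the tool from outside, world axes, zero at the start; "wrist_torque": the same for the moment, N m; "finger_gap": finger opening in m.
Only numpy, scipy, OpenCV 4.12 (cv2) and the standard library are available. Lean on these libraries where they do the work, as an engineer would, in place of code of your own. Each camera call takes 0.05 s, during which the arm holds its last target.

## Working session

There is one attempt and no reset: what is moved stays moved. The work goes in short steps, Python scripts to look and compute and a shell command to move; the robot and the scene stay as the last step left them, time stands still between calls to the robot, and variables do not carry over. Pictures are saved under pics/ and viewed, and the job is handed in when it is done.

```bash
mkdir -p pics
python3 - <<'E'
from station import r
import cv2
s=r.state();print(s)
for n in ["scene","top","wrist"]:
    c=r.read_camera(n)
    cv2.imwrite(f"pics/{n}0.png",c["color"])
    print(n,c["fovy"],c["cx"],c["cy"],c.get("position"),c.get("rotation"),c.get("T_tool_cam"))
E
```

```text
{'t': 0.0, 'qpos': array([ 6.60669535e+01,  1.51695880e+01,  9.19790681e+01, -1.88714626e-04,
        7.29761012e+01, -2.11512885e+00]), 'dq': array([-0.00319134,  0.06882666,  0.03389533, -0.00504375, -0.01117645,
        0.08169099]), 'tau': array([ 1.87689126e-03, -5.15101862e+01, -3.67314827e+01,  2.03722934e-04,
        1.27631030e-02, -8.83206127e-06]), 'eef_pos': array([0.25059662, 0.62600141, 0.22997755]), 'orientation': array([-9.01246790e+01,  4.42428637e-03, -2.18178670e+01]), 'force': array([ 0.64475958, -0.70971164, -0.53468856]), 'wrist_torque': array([-0.00021641, -0.00174124, -0.02280504]), 'finger_gap': 0.08518238213604294}
scene 56.43346837345252 259.31229530204763 186.45057259285701 [1.41791878 0.16573667 0.67723988] [-124.03772517    1.20015306   97.11208985] None
top 57.90090998243246 256.82170364736623 197.0467824179676 [0.41320249 0.0354241  1.01614111] [-172.48834254    0.53295452  -90.65799508] None
wrist 65.70646984690485 251.67805221381414 193.82330176453613 None None [[ 6.26036090e-04  9.59486764e-01  2.81753008e-01 -7.26991944e-02]
 [-2.09487087e-04 -2.81752931e-01  9.59486968e-01 -1.41931699e-01]
 [ 9.99999782e-01 -6.59697086e-04  2.46125839e-05  8.46369406e-04]
 [ 0.00000000e+00  0.00000000e+00  0.00000000e+00  1.00000000e+00]]
```

View pics/scene0.png

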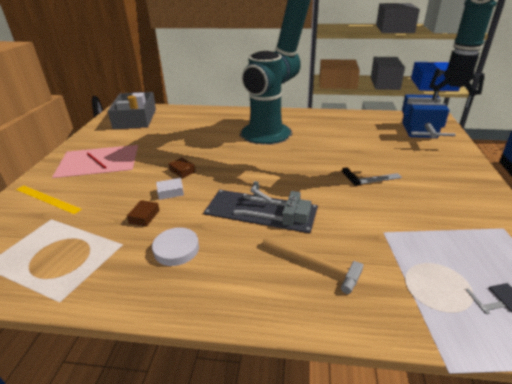

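View pics/top0.png

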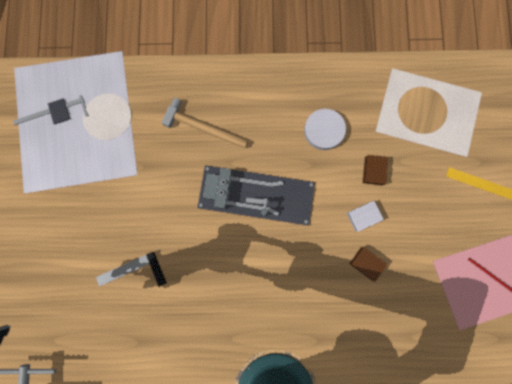

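View pics/wrist0.png

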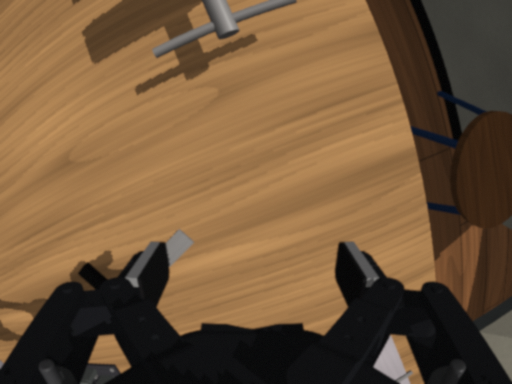

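The top view shows the block at (366,216). The jig's centre is at (257,194), with its head on the left (+y) and its mouth facing right. Next I measure both.

```bash
cat > h.py <<'E'
import numpy as np,cv2
from scipy.spatial.transform import Rotation as Ro
def cam(c):
    f=c["color"].shape[0]/2/np.tan(np.radians(c["fovy"])/2)
    return f,Ro.from_euler('xyz',c["rotation"],degrees=True).as_matrix(),np.array(c["position"])
def onplane(c,uv,z):
    f,R,p=cam(c); uv=np.atleast_2d(np.asarray(uv,float))
    d=np.c_[(uv[:,0]-c["cx"])/f,(uv[:,1]-c["cy"])/f,np.ones(len(uv))]@R.T
    return p+d*((z-p[2])/d[:,2])[:,None]
def cloud(c):
    f,R,p=cam(c); v,u=np.mgrid[:384,:512]; z=c["range_z"]
    P=np.stack([(u-c["cx"])/f*z,(v-c["cy"])/f*z,z],-1)
    return P@R.T+p
E
python3 - <<'E'
from station import r
from h import *
c=r.read_camera("top"); np.save("top.npy",c,allow_pickle=True)
s=r.read_camera("scene"); np.save("scene.npy",s,allow_pickle=True)
im=c["color"];hsv=cv2.cvtColor(im,cv2.COLOR_BGR2HSV)
P=cloud(c)
print("bench z",np.median(P[280:300,200:230,2]))
def big(m,x0,y0,x1,y1):
    mm=np.zeros(m.shape,np.uint8);mm[y0:y1,x0:x1]=m[y0:y1,x0:x1]
    cs,_=cv2.findContours(mm.astype(np.uint8),cv2.RETR_EXTERNAL,cv2.CHAIN_APPROX_NONE)
    return max(cs,key=cv2.contourArea),mm
m=((hsv[...,1]<70)&(hsv[...,2]>110)).astype(np.uint8)
k,mm=big(m,340,190,395,240)
print("block area",cv2.contourArea(k),cv2.minAreaRect(k),"z",np.median(P[mm>0][:,2]))
W=onplane(c,k[:,0,:],0.032)[:,:2].astype(np.float32)
q=cv2.minAreaRect(W*1000);print(q,cv2.boxPoints(q))
m=(hsv[...,1]<90).astype(np.uint8)
k,mm=big(m,190,155,325,232)
W=onplane(c,k[:,0,:],0.008)[:,:2].astype(np.float32)
q=cv2.minAreaRect(W*1000);print("jig",cv2.contourArea(k),q,cv2.boxPoints(q))
cv2.imwrite("pics/jz.png",cv2.resize(im[150:240,190:400],None,fx=3.8,fy=3.8,interpolation=cv2.INTER_CUBIC))
cv2.imwrite("pics/sz.png",cv2.resize(s["color"][150:290,100:330],None,fx=3.4,fy=3.4,interpolation=cv2.INTER_CUBIC))
E
```

```text
bench z -0.0005941979905252914
block area 665.0 ((364.9000244140625, 215.80006408691406), (22.807889938354492, 31.304948806762695), 63.43495178222656) z 0.031580308171025306
((485.55059814453125, -262.43280029296875), (63.16118621826172, 90.09449005126953), 23.857179641723633) [[ 438.44864 -234.00758]
 [ 474.8881  -316.40408]
 [ 532.6526  -290.85803]
 [ 496.2131  -208.46152]]
jig 4854.5 ((553.8023681640625, 45.6485595703125), (331.86639404296875, 132.12510681152344), 80.2881088256836) [[ 460.69467 -106.76221]
 [ 590.9262  -129.0509 ]
 [ 646.91003  198.05933]
 [ 516.6785   220.34802]]
```

```bash
ls -la pics
```

```text
total 1404
drwxr-xr-x 2 agent agent   4096 Dec  6 17:37 .
drwxr-xr-x 3 agent agent   4096 Dec  6 17:37 ..
-rw-r--r-- 1 agent agent 245457 Dec  6 17:37 jz.png
-rw-r--r-- 1 agent agent 306143 Dec  6 17:37 scene0.png
-rw-r--r-- 1 agent agent 351008 Dec  6 17:37 sz.png
-rw-r--r-- 1 agent agent 284833 Dec  6 17:37 top0.png
-rw-r--r-- 1 agent agent 233925 Dec  6 17:37 wrist0.png
```

View pics/jz.png

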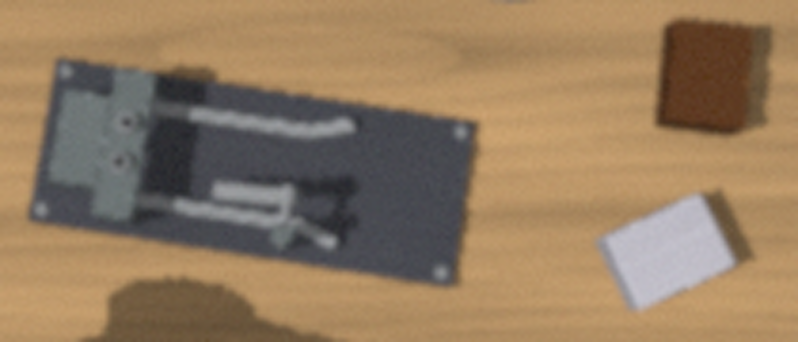

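View pics/sz.png

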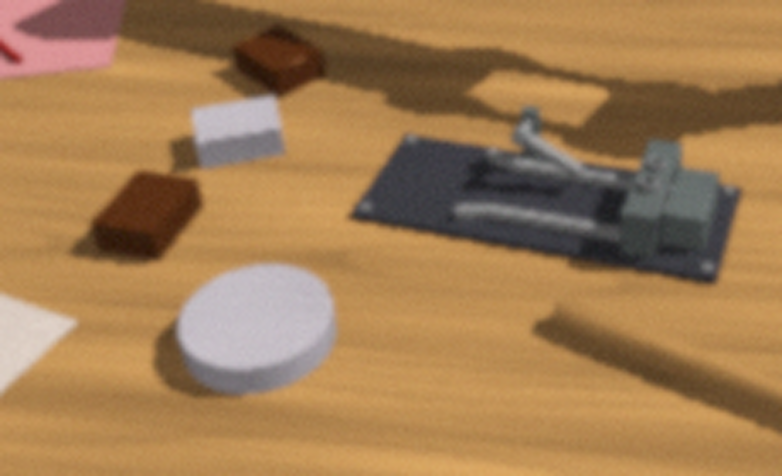

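Run:
```python
from h import *
c=np.load("top.npy",allow_pickle=True).item(); s=np.load("scene.npy",allow_pickle=True).item()
th=np.radians(80.29); o=np.array([.5538,.0456])
def jig(w): 
    d=w[...,:2]-o; return np.stack([d[...,0]*np.cos(th)+d[...,1]*np.sin(th),-d[...,0]*np.sin(th)+d[...,1]*np.cos(th),w[...,2]],-1)*1000
for n,k in (("top",c),("scene",s)):
    P=cloud(k);J=jig(P)
    m=(abs(J[...,0])<160)&(abs(J[...,1])<60)&(abs(J[...,2]-58)<4)&(J[...,0]>40)
    q=cv2.minAreaRect(J[m][:,:2].astype(np.float32)); print(n,"bridge",m.sum(),q, np.median(J[m],0),np.percentile(J[m][:,0],[2,98]))
    m=(J[...,0]<20)&(J[...,0]>-100)&(abs(J[...,1])<65)&(J[...,2]>50)&(J[...,2]<90)
    print("post/axle",m.sum(),np.round(np.percentile(J[m],[5,50,95],axis=0)))
    m=(P[...,2]>.026)&(P[...,2]<.038)&(abs(P[...,0]-.4856)<.06)&(abs(P[...,1]+.262)<.07)
    W=P[m][:,:2].astype(np.float32)*1000
    q=cv2.minAreaRect(W);print("block",m.sum(),q,W.mean(0),np.median(P[m][:,2]))
g=lambda u,v:(190+u/3.8,150+v/3.8)
px=[g(*a) for a in [(152,75),(132,218),(115,70),(95,218)]]
print("bridge corners",jig(onplane(c,px,.058)))
print("post",jig(onplane(c,[g(283,233)],.068)), "nose",jig(onplane(c,[g(215,188)],.030)))
print("guides straight start", jig(onplane(c,[g(305,130),g(352,125),g(288,215),g(335,240)],.018)))
px=[g(*a) for a in [(706,192),(738,262),(636,310),(598,240)]]
print("blk corners",onplane(c,px,.032))
```

```text
top bridge 76 ((96.34976196289062, 0.7640304565429688), (105.35052490234375, 28.478458404541016), 89.76526641845703) [95.35328864 10.89209858 56.42930572] [ 83.95950679 109.49262319]
post/axle 98 [[-36.  19.  52.]
 [-28.  30.  63.]
 [-10.  58.  69.]]
block 606 ((485.09600830078125, -264.0279541015625), (60.11301040649414, 81.23731994628906), 23.229124069213867) [ 484.8425  -263.63922] 0.03188752416771068
scene bridge 32 ((98.47692108154297, 1.8738269805908203), (48.064491271972656, 11.992602348327637), 88.95121765136719) [98.38467033 -0.6396813  56.52642169] [ 92.64605814 104.42880955]
post/axle 78 [[-35.  15.  52.]
 [-25.  26.  60.]
 [-11.  52.  68.]]
block 273 ((486.0071716308594, -262.9044494628906), (66.27363586425781, 79.04761505126953), 22.356725692749023) [ 489.52084 -261.54236] 0.0308897003914832
bridge corners [[ 81.74176288 -51.31055025  58.        ]
 [ 78.37091365  55.94527033  58.        ]
 [109.50025158 -50.7701513   58.        ]
 [105.09978936  60.17765259  58.        ]]
post [[-32.27846496  50.45683268  68.        ]] nose [[23.64897872 21.3958952  30.        ]]
guides straight start [[-36.61987998 -35.02636252  18.        ]
 [-71.62335952 -44.48127853  18.        ]
 [-33.83454877  31.73807957  18.        ]
 [-71.96278598  44.99117015  18.        ]]
blk corners [[ 0.52877552 -0.29550971  0.032     ]
 [ 0.47605397 -0.31629258  0.032     ]
 [ 0.44141328 -0.23886771  0.032     ]
 [ 0.49372856 -0.21314767  0.032     ]]
```

Block: centre about (0.485, -0.264), long axis at 113°, size 81×60 mm, which matches. Jig: centre (0.554, 0.046), yaw 80.3°, size 332×132 mm, also a match. The head is shifted by about +5 mm. Now I move above the block.

```bash
cat > go.py <<'E'
# usage: go.py x y z yaw  -> needed shift & turn in row units
import sys; from station import r
from h import *
s=r.state(); R=Ro.from_euler('xyz',s["orientation"],degrees=True)
x,y,z,yaw=map(float,sys.argv[1:])
T=Ro.from_euler('xyz',[-90,0,yaw],degrees=True)
d=np.array([x,y,z])-s["eef_pos"]
print("t",s["t"],"pos",s["eef_pos"].round(4),s["orientation"].round(2),"F",s["force"].round(1),"gap",round(s["finger_gap"]*1000,1))
print("turn",((R.inv()*T).as_rotvec(degrees=True)/90).round(4),"shift",(R.inv().apply(d)/.2).round(4))
E
python3 go.py .485 -.264 .18 -66.8
```

```text
t 0.25 pos [0.2507 0.6264 0.2307] [-90.06   0.   -21.82] F [ 0.8  0.4 -0.5] gap 85.8
turn [6.000e-04 4.998e-01 2.000e-04] shift [ 2.7419  0.2569 -3.6973]
```

```bash
python3 -m inch '[[0,0,0,0.15,0.01,-0.2,1],[0,0,0,0.3,0.02,-0.4,1],[0,0,0,0.45,0.03,-0.6,1],[0,0,0,0.6,0.04,-0.8,1],[0,0,0,0.74,0.05,-1,1]]'
python3 -m inch '[[0,0,0,0.15,0.01,-0.2,1],[0,0,0,0.3,0.02,-0.4,1],[0,0,0,0.45,0.03,-0.6,1],[0,0,0,0.6,0.04,-0.8,1],[0,0,0,0.74,0.05,-1,1]]'
python3 -m inch '[[0,0,0,0.15,0.01,-0.2,1],[0,0,0,0.3,0.02,-0.4,1],[0,0,0,0.45,0.03,-0.6,1],[0,0,0,0.6,0.04,-0.8,1],[0,0,0,0.74,0.05,-1,1]]'
python3 go.py .485 -.264 .18 -66.8
```

```text
t: 0.75
eef_pos: [0.3141, 0.3841, 0.2211]
orientation: [-90.0, -0.0, -21.8]
force: [-0.0, -0.3, 0.3]
finger_gap: 0.0856
t: 1.25
eef_pos: [0.3772, 0.1434, 0.2115]
orientation: [-90.0, -0.1, -21.8]
force: [1.6, 0.1, 0.2]
finger_gap: 0.0855
t: 1.75
eef_pos: [0.4403, -0.0976, 0.2016]
orientation: [-90.0, -0.1, -21.8]
force: [0.8, -0.3, 0.8]
finger_gap: 0.0853
t 1.75 pos [ 0.4403 -0.0976  0.2016] [-8.998e+01 -8.000e-02 -2.185e+01] F [ 0.8 -0.3  0.8] gap 85.3
turn [-0.0006  0.4995  0.0007] shift [ 0.5167  0.1085 -0.6892]
```

```bash
python3 -m inch '[[0,0.09,0,0.14,0.02,-0.17,1],[0,0.18,0,0.28,0.05,-0.35,1],[0,0.27,0,0.42,0.08,-0.52,1],[0,0.36,0,0.517,0.108,-0.69,1],[0,0.44,0,0.517,0.108,-0.69,1],[0,0.5,0,0.517,0.108,-0.69,1],[0,0.5,0,0.517,0.108,-0.69,1]]'
cat >> h.py <<'E'
def wrist(c,s):
    T=np.array(c["T_tool_cam"]);R=Ro.from_euler('xyz',s["orientation"],degrees=True).as_matrix()
    return R@T[:3,:3], R@T[:3,3]+s["eef_pos"]
def wplane(c,s,uv,z):
    f=192/np.tan(np.radians(c["fovy"])/2);R,p=wrist(c,s);uv=np.atleast_2d(np.asarray(uv,float))
    d=uv-[c["cx"],c["cy"]];rr=np.hypot(*d.T);a=rr/f
    ray=np.c_[d*(np.sin(a)/np.maximum(rr,1e-9))[:,None],np.cos(a)]@R.T
    return p+ray*((z-p[2])/ray[:,2])[:,None]
E
python3 - <<'E'
from station import r
from h import *
s=r.state();c=r.read_camera("wrist")
im=c["color"];cv2.imwrite("pics/w1.png",im)
np.save("w1.npy",dict(c=c,s=s),allow_pickle=True)
E
python3 go.py .485 -.264 .18 -66.8
```

```text
t: 2.45
eef_pos: [0.4845, -0.2624, 0.1793]
orientation: [-90.0, 0.0, -66.9]
force: [-0.2, 0.8, 0.5]
finger_gap: 0.0851
t 2.5 pos [ 0.4846 -0.2621  0.1795] [-9.001e+01  2.000e-02 -6.673e+01] F [-0.1  0.   0.4] gap 85.4
turn [ 0.0001  0.0008 -0.0002] shift [ 0.0096 -0.0025 -0.0021]
```

View pics/w1.png

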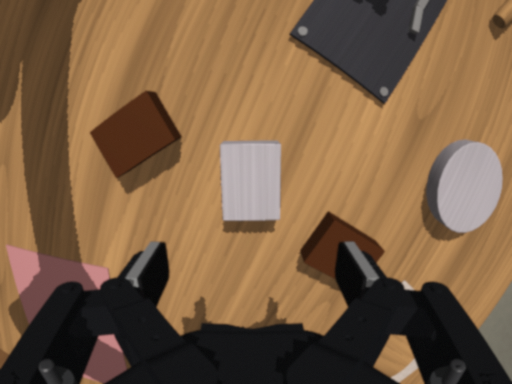

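The wrist view shows the block's top at (221..281, 142..220), square to the jaws. A brown look-alike sits lower right at (340,250).

```bash
python3 - <<'E'
from h import *
d=np.load("w1.npy",allow_pickle=True).item();c,s=d["c"],d["s"]
hsv=cv2.cvtColor(c["color"],cv2.COLOR_BGR2HSV)
m=((hsv[...,1]<60)&(hsv[...,2]>120)).astype(np.uint8);mm=np.zeros_like(m);mm[125:240,205:300]=m[125:240,205:300]
k=max(cv2.findContours(mm,0,cv2.CHAIN_APPROX_NONE)[0],key=cv2.contourArea)
print(cv2.boundingRect(k))
W=wplane(c,s,k[:,0],.032)[:,:2]*1000
print(cv2.minAreaRect(W.astype(np.float32)))
# brown block lower right nearest corners
b=((hsv[...,0]<14)&(hsv[...,1]>120)&(hsv[...,2]<130)).astype(np.uint8);b[:, :295]=0;b[:200]=0;b[:,395:]=0
k=max(cv2.findContours(b,0,cv2.CHAIN_APPROX_NONE)[0],key=cv2.contourArea)
print("brown",wplane(c,s,k[:,0],.03)[:,:2].min(0),wplane(c,s,k[:,0],.03)[:,:2].max(0))
E
cat >go2.sh <<'E'
E
python3 go.py .485 -.264 .012 -66.8
```

```text
(220, 141, 61, 80)
((482.7371826171875, -262.2386169433594), (59.88991165161133, 82.28054809570312), 23.1812686920166)
brown [ 0.56409915 -0.33146763] [ 0.6602211  -0.26071523]
t 2.5 pos [ 0.4846 -0.2621  0.1795] [-9.001e+01  2.000e-02 -6.673e+01] F [-0.1  0.   0.4] gap 85.4
turn [ 0.0001  0.0008 -0.0002] shift [ 0.0099  0.8375 -0.002 ]
```

```bash
python3 -m inch '[[0,0,0,0.003,0.2,-0.005,1],[0,0,0,0.003,0.4,-0.005,1],[0,0,0,0.003,0.6,-0.005,1],[0,0,0,0.003,0.75,-0.005,1],[0,0,0,0.003,0.838,-0.005,1],[0,0,0,0.003,0.838,-0.005,1]]' 50
python3 go.py .4838 -.263 .012 -66.8
python3 - <<'E'
from station import r
import cv2
cv2.imwrite("pics/w2.png",r.read_camera("wrist")["color"])
E
```

```text
t: 3.1
eef_pos: [0.4815, -0.2609, 0.009]
orientation: [-90.2, 0.3, -66.7]
force: [-0.8, 0.2, 0.2]
finger_gap: 0.0857
t 3.1 pos [ 0.4815 -0.2609  0.009 ] [-90.22   0.3  -66.67] F [-0.8  0.2  0.2] gap 85.7
turn [ 0.0024  0.0015 -0.0033] shift [ 0.0142 -0.0149  0.0062]
```

View pics/w2.png

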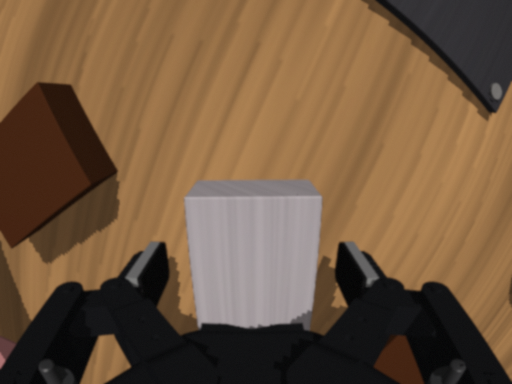

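The fingers straddle the block (186..320). Next I let the arm settle and close.

```bash
python3 -m inch '[[0,0,0,0,0,0,1],[0,0,0,0,0,0,0.2],[0,0,0,0,0,0,0],[0,0,0,0,0,0,0],[0,0,0,0,0,0,0],[0,0,0,0,0,0,0],[0,0,0,0,0,0,0]]' 50
python3 go.py .4838 -.263 .012 -66.8
```

```text
t: 3.85
eef_pos: [0.4852, -0.2637, 0.0141]
orientation: [-89.9, -0.1, -66.8]
force: [-1.2, -0.2, 5.5]
finger_gap: 0.0586
t 3.85 pos [ 0.4852 -0.2637  0.0141] [-89.91  -0.14 -66.79] F [-1.2 -0.2  5.5] gap 58.6
turn [-0.0009  0.0001  0.0016] shift [-0.0061  0.0103 -0.0051]
```

```bash
python3 -m inch '[[0,0,0,0,-0.15,0,-0.5],[0,0,0,0,-0.35,0,-0.5],[0,0,0,0,-0.5,0,-0.5],[0,0,0,0,-0.5,0,-0.5]]' 60
python3 go.py .5344 -.0678 .114 -99.7
```

```text
t: 4.25
eef_pos: [0.4875, -0.265, 0.1175]
orientation: [-89.7, -0.5, -66.8]
force: [1.0, -1.5, -4.5]
finger_gap: 0.0586
t 4.25 pos [ 0.4875 -0.265   0.1175] [-89.65  -0.48 -66.81] F [ 1.  -1.5 -4.5] gap 58.6
turn [-0.0053  0.3655  0.0041] shift [-0.8141  0.0142  0.6035]
```

```bash
python3 -m inch '[[0,0.08,0,-0.16,0,0.12,-0.5],[0,0.16,0,-0.32,0,0.24,-0.5],[0,0.24,0,-0.48,0,0.36,-0.5],[0,0.32,0,-0.64,0,0.48,-0.5],[0,0.366,0,-0.8,0,0.6,-0.5],[0,0.366,0,-0.8,0,0.6,-0.5],[0,0.366,0,-0.8,0,0.6,-0.5]]'
python3 go.py .5344 -.0678 .114 -99.7
python3 - <<'E'
from station import r
from h import *
for i,n in enumerate(["wrist","top","scene"]):
    s=r.state();c=r.read_camera(n)
    np.save(f"{n}3.npy",dict(c=c,s=s),allow_pickle=True)
    cv2.imwrite(f"pics/{n}3.png",c["color"])
E
```

```text
t: 4.95
eef_pos: [0.5301, -0.0674, 0.1102]
orientation: [-90.2, -0.0, -99.6]
force: [-0.3, -1.6, -4.6]
finger_gap: 0.0582
t 4.95 pos [ 0.5301 -0.0674  0.1102] [-9.018e+01 -2.000e-02 -9.957e+01] F [-0.3 -1.6 -4.6] gap 58.2
turn [0.002  0.0015 0.0002] shift [-0.0015 -0.0191  0.0217]
```

View pics/wrist3.png

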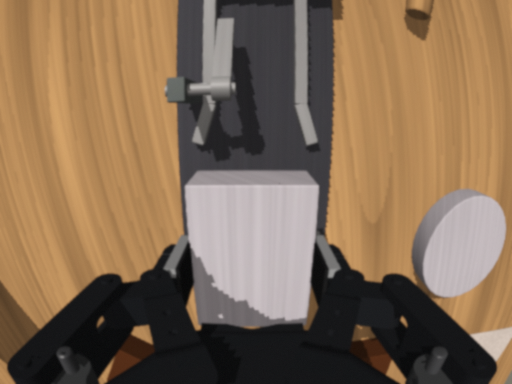

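The wrist view shows the guides' inner edges at about columns 216 and 295, the post at (176,89), and the block held straight. Now I measure the jig's midline.

Run:
```python
from h import *
d=np.load("wrist3.npy",allow_pickle=True).item();c,s=d["c"],d["s"]
g=cv2.cvtColor(c["color"],cv2.COLOR_BGR2GRAY)
hsv=cv2.cvtColor(c["color"],cv2.COLOR_BGR2HSV)
print(s["eef_pos"],s["orientation"])
for v in (5,10,15,80,95,120,150,160):
    print(v,"gray>95 cols",[ (int(a[0]),int(a[-1])) for a in np.split(np.where(g[v,165:345]>95)[0]+165,np.where(np.diff(np.where(g[v,165:345]>95)[0])>1)[0]+1) if len(a)])
# plate edges: bench = saturated
E0=[];E1=[]
for v in list(range(5,70,6))+list(range(110,165,6)):
    row=hsv[v,:,1]>95
    dk=np.where(~row[150:360])[0]+150
    E0.append((dk.min(),v));E1.append((dk.max()+1,v))
    
for E in (E0,E1):
    W=wplane(c,s,E,.008)[:,:2]*1000
    x,y=W.T; print([tuple(map(int,e)) for e in E][::4]);l=cv2.fitLine(W.astype(np.float32),cv2.DIST_HUBER,0,.1,.01).ravel()
    print("line dir",np.degrees(np.arctan2(l[1],l[0]))%180,"pt",l[2:], "at y=0 x=",l[2]-l[3]*l[0]/l[1], "at y=-60",l[2]+(-60-l[3])*l[0]/l[1])
```

```text
[ 0.53006158 -0.06738063  0.1102033 ] [-9.01765118e+01 -2.04575786e-02 -9.95660641e+01]
5 gray>95 cols [(165, 177), (203, 215), (295, 306), (342, 344)]
10 gray>95 cols [(165, 177), (203, 215), (295, 306), (342, 344)]
15 gray>95 cols [(165, 177), (203, 215), (295, 306), (341, 344)]
80 gray>95 cols [(165, 182), (202, 230), (295, 307), (333, 344)]
95 gray>95 cols [(165, 165), (168, 182), (206, 211), (295, 307), (334, 344)]
120 gray>95 cols [(165, 177), (299, 311), (332, 344)]
150 gray>95 cols [(165, 178), (331, 344)]
160 gray>95 cols [(165, 178), (331, 344)]
[(178, 5), (177, 29), (177, 53), (178, 116), (178, 140), (179, 164)]
line dir 80.27755 pt [488.63342   63.189003] at y=0 x= 477.80685 at y=-60 467.52667
[(332, 5), (333, 29), (333, 53), (333, 116), (332, 140), (330, 164)]
line dir 80.25507 pt [612.57855   24.385786] at y=0 x= 608.3905 at y=-60 598.0861
```

```bash
python3 - <<'E'
from h import *
d=np.load("wrist3.npy",allow_pickle=True).item();c,s=d["c"],d["s"]
W=wplane(c,s,[(215.7,10),(294.8,10),(215.7,80),(294.8,80)],.018)[:,:2]*1000
print(W, (W[0]+W[1])/2, np.linalg.norm(W[0]-W[1]))
B=wplane(c,s,[(186.5,186),(318.5,186),(189,190),(317,190)],s["eef_pos"][2]-.013+.032)[:,:2]*1000
print(B,(B[0]+B[1])/2)
# post corner / guide flare start ahead
print("flare tips",wplane(c,s,[(197,145),(313,146)],.018)*1000,"flare knee",wplane(c,s,[(296,104)],.018)*1000,"post top",wplane(c,s,[(166,102),(186,102),(167,78),(186,78)],.068)*1000)
R=Ro.from_euler('xyz',s["orientation"],degrees=True).as_matrix()
print("tool z",R[:,2])
E
python3 go.py .5315 -.0678 .10 -99.72
```

```text
[[526.80273383  89.70570919]
 [588.10832438  79.58321481]
 [517.39128867  32.1024611 ]
 [577.96794074  22.02449438]] [557.4555291  84.644462 ] 62.13566064963555
[[508.05539611 -22.88954075]
 [564.65580926 -32.40546056]
 [508.75697248 -24.8421797 ]
 [563.79789349 -34.09349028]] [536.35560269 -27.64750066]
flare tips [[493.26347947 -15.95766422  18.        ]
 [584.63780887 -32.07787616  18.        ]] flare knee [[575.88094492   3.04676084  18.        ]] post top [[489.23701786  19.2585727   68.        ]
 [501.95248565  16.42498382  68.        ]
 [492.66775267  34.20740694  68.        ]
 [504.65844987  31.36443442  68.        ]]
tool z [ 0.98608978 -0.16618501 -0.00308071]
t 5.1 pos [ 0.5305 -0.0693  0.1111] [-9.010e+01 -2.000e-02 -9.978e+01] F [-0.  -0.6 -4. ] gap 58.1
turn [ 0.0011 -0.0007  0.0002] shift [-0.0081  0.0554  0.0038]
```

```bash
python3 -m inch '[[0,0,0,0,0.15,0.009,-0.5],[0,0,0,0,0.28,0.009,-0.5],[0,0,0,0,0.37,0.009,-0.5],[0,0,0,0,0.41,0.009,-0.5],[0,0,0,0,0.425,0.009,-0.5],[0,0,0,0,0.425,0.009,-0.5]]'
python3 go.py .5315 -.0678 .0215 -99.72
python3 - <<'E'
from station import r
from h import *
cv2.imwrite(f"pics/wrist4.png",r.read_camera("wrist")["color"])
c=r.read_camera("scene");cv2.imwrite(f"pics/scene4.png",cv2.resize(c["color"][150:290,130:330],None,fx=4,fy=4))
E
```

```text
t: 5.7
eef_pos: [0.5334, -0.0695, 0.0272]
orientation: [-90.0, -0.0, -99.8]
force: [0.7, 0.3, -4.7]
finger_gap: 0.058
t 5.7 pos [ 0.5334 -0.0695  0.0272] [-89.99  -0.   -99.81] F [ 0.7  0.3 -4.7] gap 58.0
turn [-0.0002 -0.001   0.0001] shift [-0.0069  0.0287 -0.0108]
```

View pics/wrist4.png

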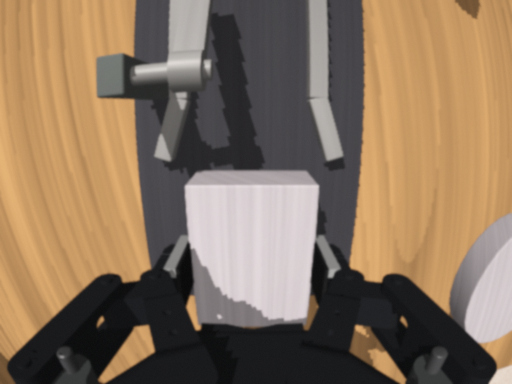

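View pics/scene4.png

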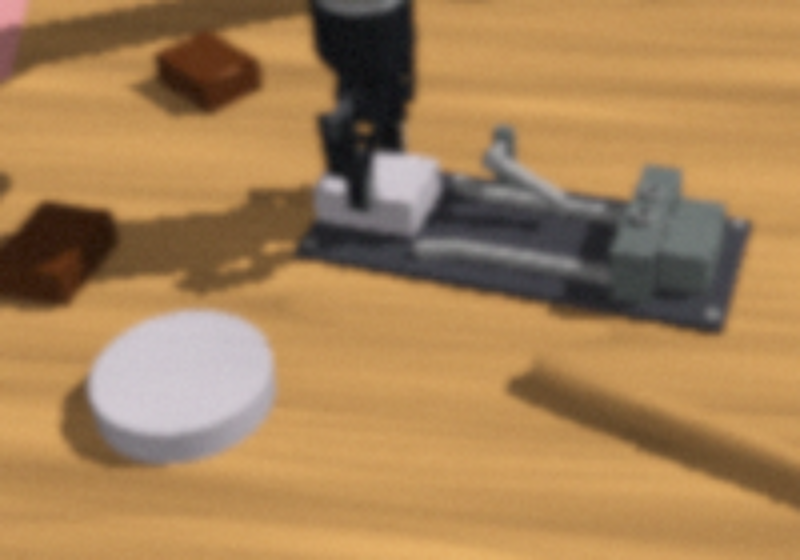

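```bash
python3 -m inch '[[0,0,0,0,0.01,0,-0.5],[0,0,0,0,0.015,0,-0.5],[0,0,0,0,0.015,0,-0.5]]'
python3 -m inch '[[0,0,0,0,0.005,0,-0.5],[0,0,0,0,0.005,0,-0.5]]'
python3 -m inch '[[0,0,0,0,0.005,0,-0.5],[0,0,0,0,0.005,0,-0.5]]'
```

```text
t: 6.1
eef_pos: [0.5333, -0.0688, 0.0244]
orientation: [-90.0, 0.0, -99.8]
force: [0.2, 0.6, -4.0]
finger_gap: 0.0582
t: 6.3
eef_pos: [0.5331, -0.0688, 0.023]
orientation: [-90.0, 0.0, -99.8]
force: [-0.5, 0.4, -3.8]
finger_gap: 0.0582
t: 6.5
eef_pos: [0.5333, -0.0688, 0.0223]
orientation: [-90.0, 0.0, -99.8]
force: [-0.4, 0.8, -2.4]
finger_gap: 0.0581
```

```bash
python3 -m inch '[[0,0,0,-0.03,0.002,0,-0.5],[0,0,0,-0.06,0.002,0,-0.5],[0,0,0,-0.09,0.002,0,-0.5],[0,0,0,-0.12,0.002,0,-0.5],[0,0,0,-0.15,0.002,0,-0.5],[0,0,0,-0.15,0.002,0,-0.5]]'
python3 go.py .5315 -.0678 .0215 -99.72
python3 - <<'E'
from station import r
from h import *
s=r.state();c=r.read_camera("wrist");np.save("w5.npy",dict(c=c,s=s),allow_pickle=True)
cv2.imwrite(f"pics/wrist5.png",c["color"])
E
```

```text
t: 7.1
eef_pos: [0.5391, -0.0381, 0.0222]
orientation: [-89.9, 0.1, -99.7]
force: [0.7, 2.2, 3.5]
finger_gap: 0.0585
t 7.1 pos [ 0.5391 -0.0381  0.0222] [-8.993e+01  6.000e-02 -9.973e+01] F [0.7 2.2 3.5] gap 58.5
turn [-0.0008 -0.0002 -0.0006] shift [ 0.1527  0.0034 -0.0124]
```

View pics/wrist5.png

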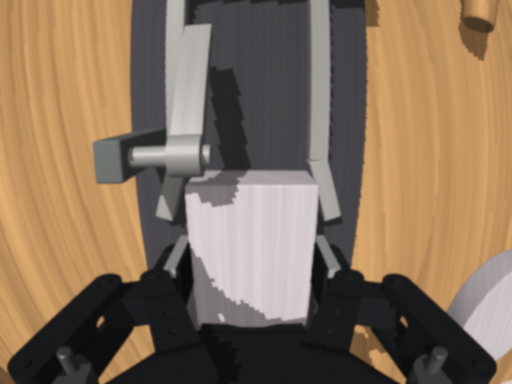

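```bash
python3 -m inch '[[0,0,0,-0.02,0,0,-0.5],[0,0,0,-0.04,0,0,-0.5],[0,0,0,-0.04,0,0,-0.5]]'
python3 -m inch '[[0,0,0,-0.02,0,0,-0.5],[0,0,0,-0.04,0,0,-0.5],[0,0,0,-0.04,0,0,-0.5]]'
```

```text
t: 7.45
eef_pos: [0.5396, -0.032, 0.0222]
orientation: [-90.0, -0.1, -99.7]
force: [-3.2, -3.8, 6.5]
finger_gap: 0.0582
t: 7.75
eef_pos: [0.5407, -0.0242, 0.0222]
orientation: [-90.0, -0.1, -99.7]
force: [-3.0, -5.1, 6.9]
finger_gap: 0.0579
```

```bash
python3 -m inch '[[0,0,0,0,0,0,0.7],[0,0,0,0,0,0,0.7],[0,0,0,0,0,0,0.7],[0,0,0,0,0,0,0.7],[0,0,0,0,-0.15,0,0.7],[0,0,0,0,-0.35,0,0.7],[0,0,0,0,-0.5,0,0.7],[0,0,0,0,-0.5,0,0.7]]'
python3 - <<'E'
from station import r
from h import *
s=r.state();c=r.read_camera("wrist");np.save("w6.npy",dict(c=c,s=s),allow_pickle=True)
cv2.imwrite(f"pics/wrist6.png",c["color"])
E
```

```text
t: 8.55
eef_pos: [0.5451, -0.0237, 0.1271]
orientation: [-89.4, 0.1, -99.8]
force: [0.4, 0.4, -0.1]
finger_gap: 0.073
```

View pics/wrist6.png

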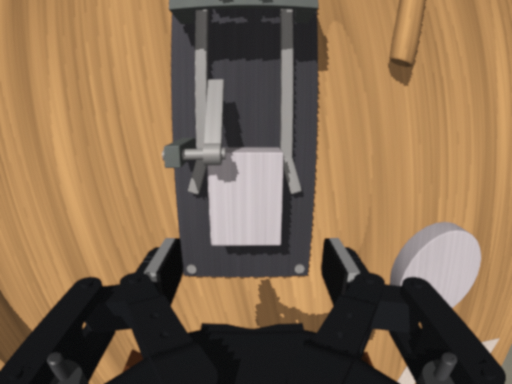

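```bash
cat > jg.py <<'E'
from h import *
o=np.array([.5515,.0463]);th=np.radians(80.27);ex=np.array([np.cos(th),np.sin(th)]);ey=np.array([-ex[1],ex[0]])
def tojig(w): d=np.atleast_2d(w)[:,:2]-o; return np.c_[d@ex,d@ey]*1000
def towld(x,y): return o+x/1000*ex+y/1000*ey
E
python3 - <<'E'
from jg import *
d=np.load("w6.npy",allow_pickle=True).item();c,s=d["c"],d["s"]
print("block top corners",tojig(wplane(c,s,[(210,246),(283,246),(282,148)],.040)))
print("plate rear",tojig(wplane(c,s,[(182,277),(313,276)],.008)))
print("guides in",tojig(wplane(c,s,[(207,40),(282,40)],.018)),"nose",tojig(wplane(c,s,[(208,80),(223,80)],.029)),"bridge edge",tojig(wplane(c,s,[(250,5)],.058)))
print(towld(-145,-8))
E
python3 go.py .5349 -.098 .127 170.28
```

```text
block top corners [[-111.17960086   30.39573696]
 [-111.39763707  -32.40913129]
 [ -27.50197823  -29.13817894]]
plate rear [[-164.20870625   67.1164288 ]
 [-163.49110171  -69.69225215]]
guides in [[ 62.95507292  31.42554922]
 [ 62.49100671 -31.13694074]] nose [[26.81087292 29.05231284]
 [26.43589652 17.02969325]] bridge edge [[79.6635977  -4.32835517]]
[ 0.53487913 -0.09796624]
t 8.6 pos [ 0.5434 -0.0236  0.1245] [-8.966e+01  4.000e-02 -9.976e+01] F [ 0.2 -1.3 -0.3] gap 72.5
turn [-0.0026  0.9996 -0.0033] shift [ 0.3738 -0.0124  0.0215]
```

```bash
python3 -m inch '[[0,0.09,0,0.1,0,0.005,-1],[0,0.18,0,0.2,0,0.01,-1],[0,0.27,0,0.3,0,0.02,-1],[0,0.36,0,0.374,-0.012,0.0215,-1],[0,0.45,0,0.374,-0.012,0.0215,-1],[0,0.54,0,0.374,-0.012,0.0215,-1],[0,0.63,0,0.374,-0.012,0.0215,-1],[0,0.7,0,0.374,-0.012,0.0215,-1]]' 
python3 -m inch '[[0,0.09,0,0,0,0,-1],[0,0.18,0,0,0,0,-1],[0,0.27,0,0,0,0,-1],[0,0.3,0,0,0,0,-1],[0,0.3,0,0,0,0,-1],[0,0.3,0,0,0,0,-1]]' 
python3 go.py .5349 -.098 .016 170.28
python3 - <<'E'
from station import r
from jg import *
s=r.state();c=r.read_camera("wrist");np.save("w7.npy",dict(c=c,s=s),allow_pickle=True)
print(tojig(s["eef_pos"]))
cv2.imwrite(f"pics/wrist7.png",c["color"])
E
```

```text
t: 9.4
eef_pos: [0.5311, -0.0977, 0.122]
orientation: [-90.1, -0.2, -163.1]
force: [-0.5, 0.2, 0.2]
finger_gap: -0.0002
t: 10.0
eef_pos: [0.5316, -0.0977, 0.1227]
orientation: [-90.0, -0.1, 170.3]
force: [-0.3, 0.8, -0.2]
finger_gap: -0.0
t 10.0 pos [ 0.5316 -0.0977  0.1227] [-9.0010e+01 -1.4000e-01  1.7032e+02] F [-0.3  0.8 -0.2] gap -0.0
turn [0.0001 0.0004 0.0015] shift [-0.0177  0.5336 -0.0013]
[[-145.31088178   -4.73397182]]
```

View pics/wrist7.png

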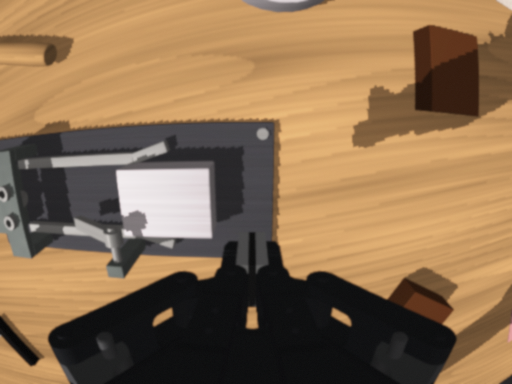

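```bash
python3 -m inch '[[0,0,0,-0.02,0.15,0,-1],[0,0,0,-0.02,0.3,0,-1],[0,0,0,-0.02,0.43,0,-1],[0,0,0,-0.02,0.5,0,-1],[0,0,0,-0.02,0.53,0,-1],[0,0,0,-0.02,0.53,0,-1]]'
python3 - <<'E'
from station import r
from jg import *
s=r.state();c=r.read_camera("wrist");np.save("w8.npy",dict(c=c,s=s),allow_pickle=True)
print(tojig(s["eef_pos"]),s["eef_pos"],s["force"])
cv2.imwrite(f"pics/wrist8.png",c["color"])
E
```

```text
t: 10.65
eef_pos: [0.5361, -0.0986, 0.0175]
orientation: [-90.0, -0.1, 170.3]
force: [-0.4, 0.2, 0.5]
finger_gap: -0.0002
[[-145.38243177   -9.30873227]] [ 0.5361044  -0.09856435  0.01753377] [-0.44524741  0.24078785  0.47931578]
```

View pics/wrist8.png

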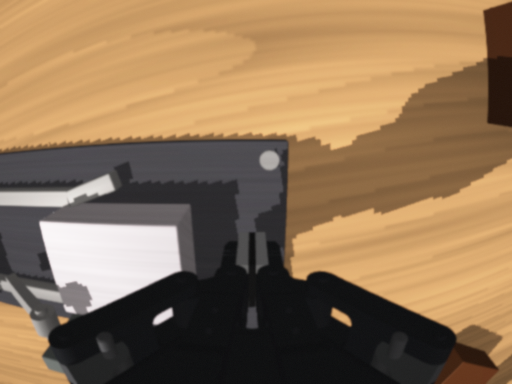

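```bash
python3 -m inch '[[0,0,0,0,0,-0.03,-1],[0,0,0,0,0,-0.06,-1],[0,0,0,0,0,-0.08,-1],[0,0,0,0,0,-0.1,-1],[0,0,0,0,0,-0.12,-1],[0,0,0,0,0,-0.14,-1],[0,0,0,0,0,-0.16,-1]]' 
python3 -m inch '[[0,0,0,0,0,-0.02,-1],[0,0,0,0,0,-0.04,-1],[0,0,0,0,0,-0.06,-1],[0,0,0,0,0,-0.08,-1],[0,0,0,0,0,-0.1,-1],[0,0,0,0,0,-0.12,-1],[0,0,0,0,0,-0.14,-1]]'
python3 - <<'E'
from station import r
from jg import *
s=r.state();c=r.read_camera("wrist")
print(tojig(s["eef_pos"]),s["eef_pos"],s["force"])
cv2.imwrite(f"pics/wrist9.png",c["color"])
E
```

```text
t: 11.4
eef_pos: [0.5426, -0.0674, 0.0187]
orientation: [-90.0, 0.1, 170.3]
force: [0.2, -4.8, 3.4]
finger_gap: 0.0002
t: 12.1
eef_pos: [0.5467, -0.0394, 0.0181]
orientation: [-90.0, 0.0, 170.3]
force: [0.2, -5.8, 4.0]
finger_gap: 0.0001
[[-85.28799798  -9.78734562]] [ 0.54673242 -0.03941525  0.01809719] [ 0.19247757 -5.80074121  4.00958283]
```

View pics/wrist9.png

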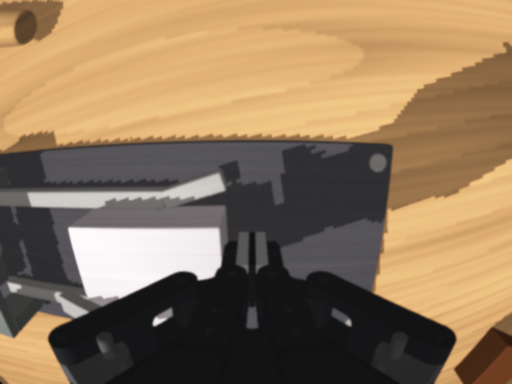

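```bash
python3 -m inch '[[0,0,0,0,0,-0.02,-1],[0,0,0,0,0,-0.04,-1],[0,0,0,0,0,-0.06,-1],[0,0,0,0,0,-0.08,-1],[0,0,0,0,0,-0.1,-1],[0,0,0,0,0,-0.12,-1],[0,0,0,0,0,-0.14,-1]]' 
python3 -m inch '[[0,0,0,0,0,-0.02,-1],[0,0,0,0,0,-0.04,-1],[0,0,0,0,0,-0.06,-1],[0,0,0,0,0,-0.08,-1],[0,0,0,0,0,-0.1,-1],[0,0,0,0,0,-0.12,-1],[0,0,0,0,0,-0.14,-1]]'
python3 - <<'E'
from station import r
from jg import *
s=r.state();c=r.read_camera("scene")
print(tojig(s["eef_pos"]),s["eef_pos"],s["force"])
cv2.imwrite(f"pics/scene10.png",cv2.resize(c["color"][150:290,130:330],None,fx=4,fy=4))
cv2.imwrite(f"pics/wrist10.png",r.read_camera("wrist")["color"])
E
```

```text
t: 12.85
eef_pos: [0.5513, -0.0119, 0.0181]
orientation: [-90.0, -0.0, 170.2]
force: [0.4, -4.8, 3.8]
finger_gap: -0.0001
t: 13.55
eef_pos: [0.5559, 0.0157, 0.018]
orientation: [-90.0, -0.0, 170.2]
force: [-0.6, -4.9, 4.5]
finger_gap: 0.0002
[[-29.45689634  -9.52168757]] [0.55590634 0.01565762 0.01803587] [-0.59101542 -4.92547704  4.46220446]
```

View pics/scene10.png

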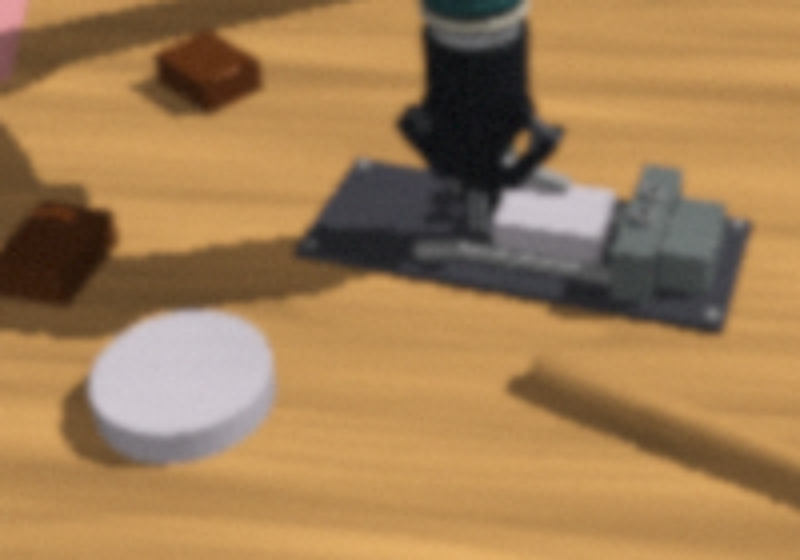

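View pics/wrist10.png

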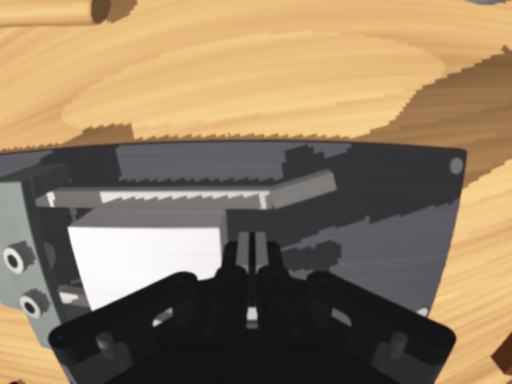

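```bash
python3 -m inch '[[0,0,0,0,0,-0.02,-1],[0,0,0,0,0,-0.04,-1],[0,0,0,0,0,-0.06,-1],[0,0,0,0,0,-0.08,-1],[0,0,0,0,0,-0.1,-1],[0,0,0,0,0,-0.12,-1]]'
python3 - <<'E'
from station import r
from jg import *
s=r.state();c=r.read_camera("scene")
print(tojig(s["eef_pos"]),s["eef_pos"],s["force"])
cv2.imwrite(f"pics/scene11.png",cv2.resize(c["color"][150:250,210:330],None,fx=5,fy=5,interpolation=cv2.INTER_CUBIC))
cv2.imwrite(f"pics/wrist11.png",r.read_camera("wrist")["color"])
E
```

```text
t: 14.25
eef_pos: [0.5599, 0.0398, 0.0178]
orientation: [-90.0, -0.0, 170.2]
force: [-0.3, -3.4, 1.2]
finger_gap: 0.0003
[[-4.99597104 -9.41411807]] [0.55993435 0.03978486 0.01778728] [-0.25135145 -3.44260221  1.17558911]
```

View pics/scene11.png

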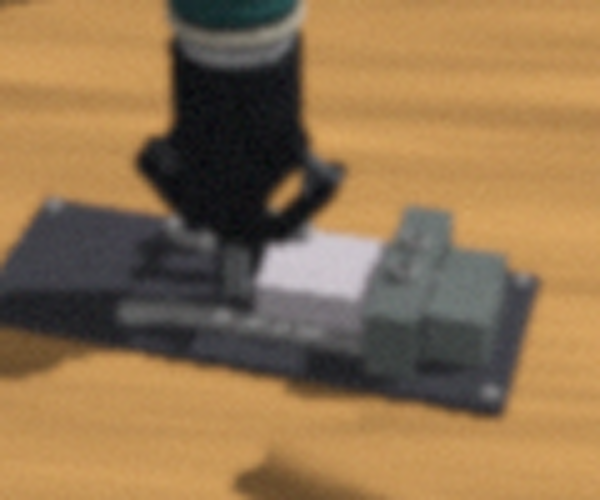

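View pics/wrist11.png

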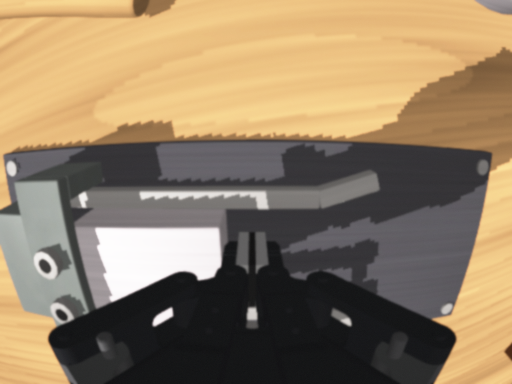

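```bash
python3 -m inch '[[0,0,0,0,0,-0.01,-1],[0,0,0,0,0,-0.02,-1],[0,0,0,0,0,-0.03,-1],[0,0,0,0,0,-0.04,-1],[0,0,0,0,0,-0.05,-1]]' 
for i in 1; do python3 -m inch '[[0,0,0,0,0,-0.007,-1],[0,0,0,0,0,-0.015,-1]]'; done
python3 -m inch '[[0,0,0,0,0,-0.007,-1],[0,0,0,0,0,-0.015,-1]]'
python3 -c "
from station import r
from jg import *
print(tojig(r.state()['eef_pos']))"
```

```text
t: 14.85
eef_pos: [0.5618, 0.0493, 0.0179]
orientation: [-90.0, -0.0, 170.2]
force: [-0.7, -2.6, -1.5]
finger_gap: 0.0002
t: 15.05
eef_pos: [0.562, 0.0516, 0.0179]
orientation: [-89.9, -0.0, 170.3]
force: [-1.7, -7.5, -0.4]
finger_gap: -0.0
t: 15.25
eef_pos: [0.5624, 0.0539, 0.0179]
orientation: [-89.9, -0.0, 170.3]
force: [-0.8, -8.2, 0.7]
finger_gap: -0.0003
[[ 9.329614   -9.48432647]]
```

```bash
python3 -m inch '[[0,0,0,0,0,-0.01,-1],[0,0,0,0,0,-0.02,-1],[0,0,0,0,0,-0.02,-1]]'
python3 -m inch '[[0,0,0,0,0,-0.005,-1],[0,0,0,0,0,-0.005,-1]]'
python3 - <<'E'
from station import r
from jg import *
s=r.state()
print(tojig(s["eef_pos"]),s["force"])
cv2.imwrite(f"pics/wrist12.png",r.read_camera("wrist")["color"])
c=r.read_camera("top");cv2.imwrite(f"pics/top12.png",cv2.resize(c["color"][150:240,190:340],None,fx=5,fy=5,interpolation=cv2.INTER_CUBIC))
E
```

```text
t: 15.55
eef_pos: [0.563, 0.0577, 0.0179]
orientation: [-89.9, -0.1, 170.3]
force: [-1.6, -8.6, -0.3]
finger_gap: 0.0002
t: 15.75
eef_pos: [0.5632, 0.0584, 0.0179]
orientation: [-89.8, -0.1, 170.3]
force: [-0.8, -9.4, 0.0]
finger_gap: -0.0
[[13.86406842 -9.46203302]] [-0.79783166 -9.41576711  0.01706731]
```

View pics/wrist12.png

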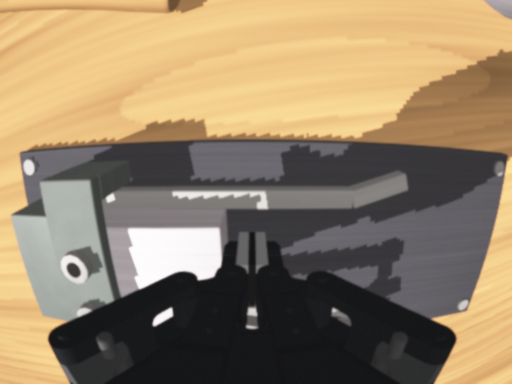

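View pics/top12.png

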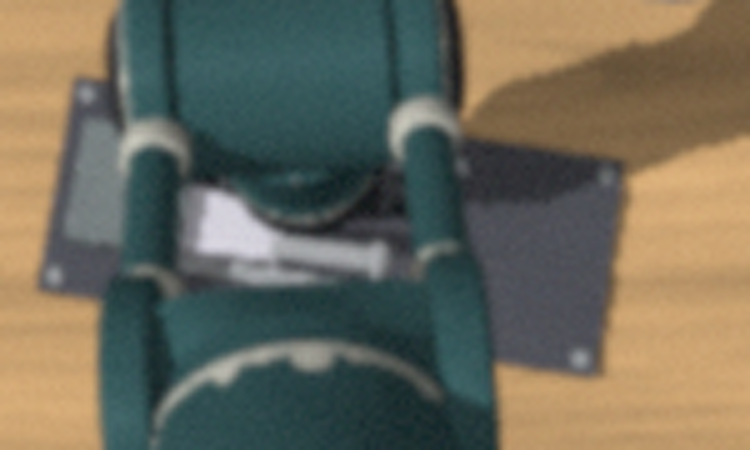

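```bash
python3 -m inch '[[0,0,0,0,0,-0.005,-1],[0,0,0,0,0,-0.005,-1]]'
python3 -m inch '[[0,0,0,0,0,-0.005,-1],[0,0,0,0,0,-0.005,-1]]'
python3 - <<'E'
from station import r
from jg import *
s=r.state()
print(tojig(s["eef_pos"]),s["force"])
c=r.read_camera("top");cv2.imwrite(f"pics/top13.png",cv2.resize(c["color"][150:240,190:340],None,fx=5,fy=5,interpolation=cv2.INTER_CUBIC))
E
```

```text
t: 16.05
eef_pos: [0.5633, 0.0592, 0.0179]
orientation: [-89.8, -0.1, 170.3]
force: [-1.6, -9.4, 0.7]
finger_gap: -0.0002
t: 16.25
eef_pos: [0.5634, 0.0601, 0.0179]
orientation: [-89.8, -0.1, 170.3]
force: [-1.0, -9.8, 0.4]
finger_gap: -0.0002
[[15.57672175 -9.42411479]] [-0.97561612 -9.78626904  0.3941464 ]
```

View pics/top13.png

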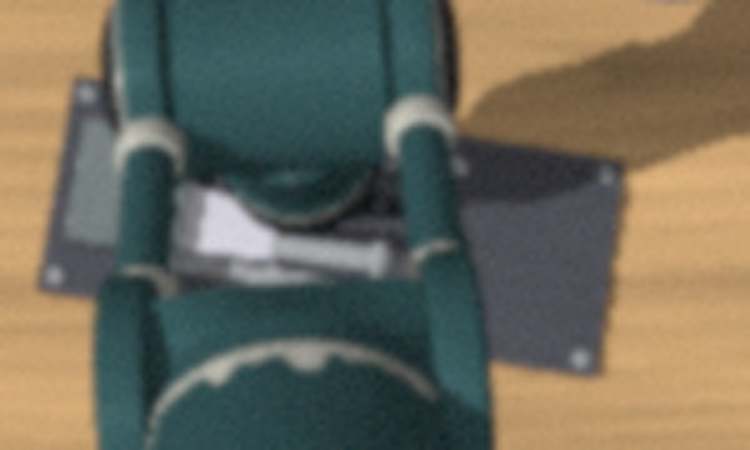

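```bash
python3 -m inch '[[0,0,0,0,0,-0.005,-1],[0,0,0,0,0,-0.005,-1]]'
python3 -m inch '[[0,0,0,0,0,-0.005,-1],[0,0,0,0,0,-0.005,-1]]'
python3 - <<'E'
from station import r
from jg import *
s=r.state()
print(tojig(s["eef_pos"]),s["force"])
c=r.read_camera("top");cv2.imwrite(f"pics/top14.png",cv2.resize(c["color"][150:240,190:340],None,fx=5,fy=5,interpolation=cv2.INTER_CUBIC))
E
```

```text
t: 16.5
eef_pos: [0.5636, 0.0609, 0.0179]
orientation: [-89.8, -0.1, 170.3]
force: [-1.0, -11.1, 0.3]
finger_gap: -0.0003
t: 16.7
eef_pos: [0.5637, 0.0619, 0.0179]
orientation: [-89.8, -0.1, 170.3]
force: [-2.2, -10.7, 0.8]
finger_gap: 0.0001
[[17.41187852 -9.39216268]] [ -2.24149727 -10.73090683   0.75228564]
```

View pics/top14.png

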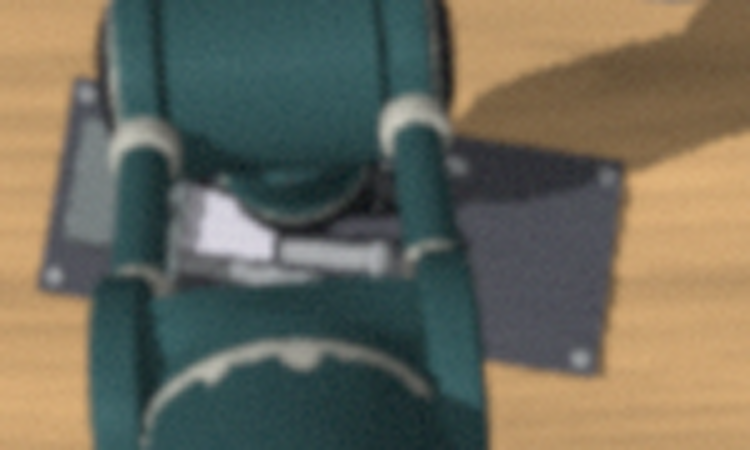

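The catch now shows a dark gap behind the block at (275,248), so it seems to have dropped. I push about 0.6 mm more to be safe, then back off slowly.

```bash
python3 -m inch '[[0,0,0,0,0,-0.003,-1],[0,0,0,0,0,-0.003,-1],[0,0,0,0,0,-0.003,-1]]'
python3 -m inch '[[0,0,0,0,0,0.005,-1],[0,0,0,0,0,0.01,-1],[0,0,0,0,0,0.015,-1],[0,0,0,0,0,0.02,-1],[0,0,0,0,0,0.025,-1],[0,0,0,0,0,0.03,-1]]'
python3 - <<'E'
from station import r
from jg import *
s=r.state()
print(tojig(s["eef_pos"]),s["force"])
c=r.read_camera("top");cv2.imwrite(f"pics/top15.png",cv2.resize(c["color"][150:240,190:340],None,fx=5,fy=5,interpolation=cv2.INTER_CUBIC))
E
```

```text
t: 17.05
eef_pos: [0.5638, 0.0624, 0.0179]
orientation: [-89.8, -0.1, 170.3]
force: [-1.8, -11.0, 1.0]
finger_gap: 0.0001
t: 17.65
eef_pos: [0.5631, 0.0583, 0.0179]
orientation: [-90.0, -0.0, 170.2]
force: [-0.7, -4.2, -1.2]
finger_gap: 0.0002
[[13.75687937 -9.38686147]] [-0.65436508 -4.21676436 -1.22460861]
```

View pics/top15.png

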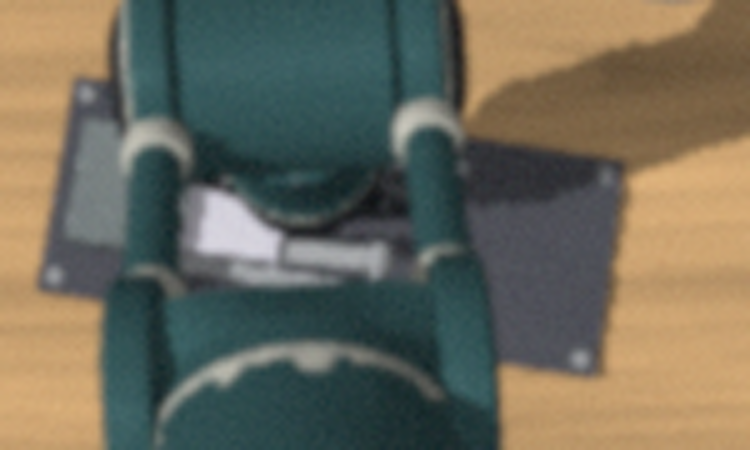

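```bash
python3 -m inch '[[0,0,0,0,0,0.01,-1],[0,0,0,0,0,0.03,-1],[0,0,0,0,0,0.05,-1],[0,0,0,0,0,0.08,-1],[0,0,0,0,0,0.12,-1],[0,0,0,0,0,0.12,-1]]'
python3 -m inch '[[0,0,0,0,-0.1,0.05,-1],[0,0,0,0,-0.25,0.1,-1],[0,0,0,0,-0.45,0.2,-1],[0,0,0,0,-0.65,0.35,-1],[0,0,0,0,-0.65,0.5,-1],[0,0,0,0,-0.65,0.5,-1]]'
python3 - <<'E'
from station import r
from jg import *
s=r.state();c=r.read_camera("wrist");np.save("w16.npy",dict(c=c,s=s),allow_pickle=True)
print(tojig(s["eef_pos"]),s["force"]);cv2.imwrite("pics/wrist16.png",c["color"])
c=r.read_camera("scene");cv2.imwrite("pics/scene16.png",cv2.resize(c["color"][170:250,200:330],None,fx=6,fy=6,interpolation=cv2.INTER_CUBIC))
c=r.read_camera("top");cv2.imwrite(f"pics/top16.png",cv2.resize(c["color"][150:240,190:340],None,fx=5,fy=5,interpolation=cv2.INTER_CUBIC))
E
```

```text
t: 18.3
eef_pos: [0.5593, 0.0341, 0.0181]
orientation: [-90.0, -0.0, 170.2]
force: [-0.1, -0.0, -0.6]
finger_gap: 0.0001
t: 18.9
eef_pos: [0.5435, -0.0666, 0.1505]
orientation: [-89.9, 0.3, 170.1]
force: [-0.3, 0.3, -0.8]
finger_gap: 0.0002
[[-112.59274215  -11.19523211]] [-0.28796305  0.32409887 -0.76361556]
```

View pics/wrist16.png

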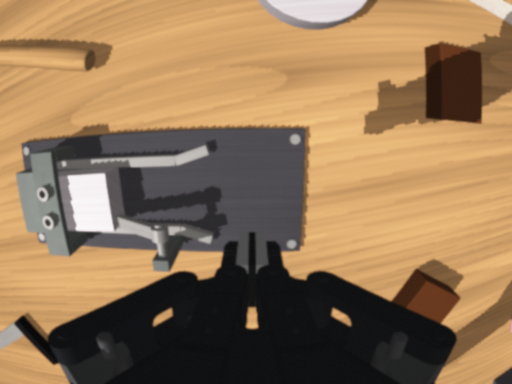

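View pics/scene16.png

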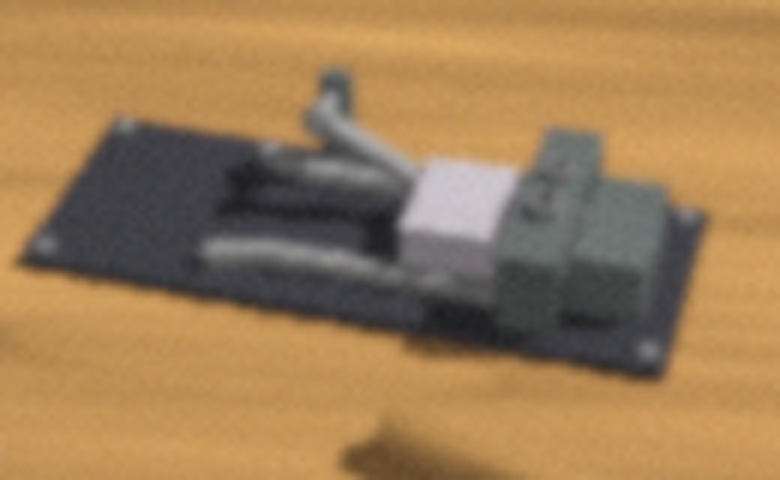

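View pics/top16.png

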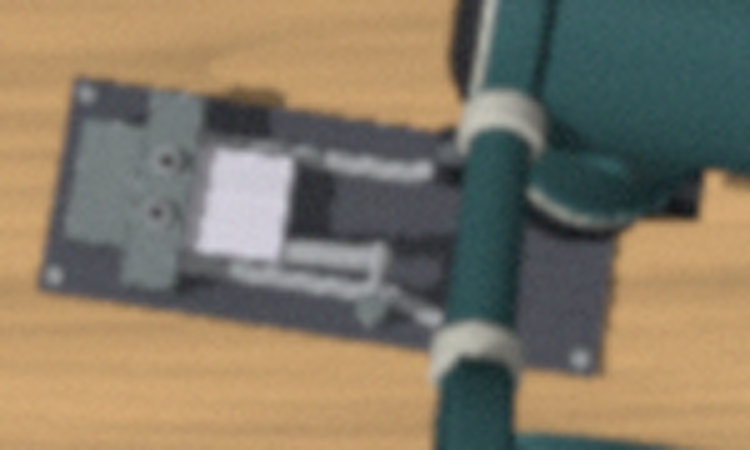

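All three views show the catch sloping down behind the block's rear face and the block held against the nose. As a number check, I measure the rear edge position and the catch heights.

Run:
```python
from station import r
from jg import *
d=np.load("w16.npy",allow_pickle=True).item();c,s=d["c"],d["s"]
print("rear top edge",tojig(wplane(c,s,[(111,172),(116,230)],.040)))
for n in ("scene","top"):
    k=r.read_camera(n);P=cloud(k);J=np.concatenate([tojig(P.reshape(-1,3)),P.reshape(-1,1,3)[:,0,2:]*1000],1)
    for a in range(-20,40,8):
        m=(J[:,0]>a)&(J[:,0]<a+8)&(J[:,1]>16)&(J[:,1]<28)&(J[:,2]>14)&(J[:,2]<70)
        if m.any(): print(n,a,m.sum(),np.median(J[m,2]).round(1))
    m=(abs(J[:,1])<12)&(J[:,2]>37)&(J[:,2]<43)&(J[:,0]>0)&(J[:,0]<80);print("block top min x",np.percentile(J[m,0],[3,97]))
print(r.state()["t"],r.state()["force"])
```

```text
rear top edge [[ 20.24448875 -30.20906486]
 [ 23.59596462  28.5544063 ]]
scene -20 8 53.8
scene -12 8 49.9
scene -4 6 45.2
scene 4 10 41.5
scene 12 9 36.7
scene 20 6 33.3
scene 28 6 38.0
scene 36 6 39.3
block top min x [30.08392203 78.48508351]
top -20 12 54.0
top -12 12 50.8
top -4 12 46.1
top 4 12 42.1
top 12 11 36.4
top 20 11 33.7
top 28 12 40.7
top 36 11 40.0
block top min x [28.92432648 78.07038474]
19.15 [-0.2445841   0.56500351  0.19229228]
```

```bash
python3 -c "
from station import r
print(r.state()['dq'].round(2)); print(r.close_job())"
```

```text
[ 0.43  0.18 -0.15 -0.06  0.07 -0.15]
the job is handed in; nothing more can be done
None
```

The block is in the jig, held by the catch alone, and I handed the job in at about 19 s of the 67 s allowed.

**What I did:** I gripped the block across its width and set it on the plate. I slid it about 9 mm into the straight guides while holding it, then let go. From there I pushed its rear face with closed fingers at y ≈ -9 mm. Its front edge lifted the catch, and I pressed on against the plunger until the catch dropped behind it. The readings taken during the push peaked at about 11 N. I then backed away and lifted clear.

**Last checks:**
- **Catch:** the scene, top and wrist views all show it sloping down behind the block. Its top falls from about 54 to 34 mm towards the nose, which fits the fully down angle.
- **Block:** in jig x its rear edge is at about 20–24 mm in the wrist view and 29–30 mm in the depth data. With the head shifted by about +5 mm, I expected 25 mm. These readings disagree by several millimetres, but lie on either side of that value.
- **Robot:** the wrist force was near zero, with the gripper well clear of the block and jig.
- **Other objects:** I never moved the arm to the hammer, disc, square or brown look-alikes, but I did not measure their positions again at the end.
- **Earlier disagreement:** the top and wrist cameras placed the jig's midline about 3 mm apart. I used a value close to the wrist camera's, and the block went in without jamming.

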